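Draw the rolling pin slantwise out of a half-open drawer

ROBOT

A 6-joint arm with a two-finger parallel gripper is mounted at the origin on a cart in front of the work surface, level with it; the furniture and walls round the work are solid. World frame = base frame: x ahead of the robot, y to its left, z up, the work surface at z = 0. Lengths are in m, angles in rad, forces in N, time in s.
With the tool pointing down it reaches from about 0.4 to 0.925 m from the base axis. Payload 12.5 kg.
Tool frame: the origin (TCP) lies on the centre line of the jaws, within the pads' length; the fingertips stand 17 mm ahead of it and the grasp point (between the pads) lies 2 mm behind it (tips_ahead is the distance from the TCP to the fingertips, in m); z points along the fingers, y is the line along which they close (so a half turn about z gives the same grasp; the last joint's range is limited). The gripper opens to 95 mm and grips with 3 to 60 N. Pads are 20 mm wide; open, the fingers measure 119 mm over their backs; the gripper's body (75 mm by 180 mm) begins 59 mm behind the grasp point.
Start: joints at [-1.218, 0.491, 1.559, -0, 1.092, -0.106], TCP at [0.277, -0.56, 0.232] pointing down, gripper open.
Joint ranges: [-3.1, 3.1], [-0.84, 2.19], [0.05, 2.79], [-1.13, 4.28], [0.06, 2.93], [-2.69, 2.69]. Speed limits (rad/s): [2.22, 2.22, 2.79, 3.14, 3.14, 3.14].

INTERFACE

Orientations are given as a rotation vector (axis times angle).
In Python, from cell import get_state, read_camera, job_done, tips_ahead gives the robot as it stands. The module is installed in compiled form; this text tells all that it offers.
- The arm moves only by the tool step_arm, never from a script. Its argument "increments" is a list of rows, each a list of 7 numbers: the shift along the tool's x, y, z as a fraction of full scale, then the turn, a rotation vector about the tool's x, y, z as a fraction of full scale, then the gripper command: -1 is fully open, 1 is shut, values between are in proportion. A call has 1 to 20 rows; each row is the pose to reach, as a shift and turn from the pose commanded when the call began, along the tool's axes at that moment, turning the shorter way round; what a row does not reach only later rows make up. Full scale, the value 1, is 10 cm for a shift and 360 degrees for a turn. A row lasts 1/8 s, in which the tool goes at most 62.5 mm and 10.7 degrees, less where a joint would pass 70% of its speed; a pose out of reach is approached as far as the arm can. A call with a number of a shift or a turn outside -1 to 1 is refused whole. A call with a gripper value outside its range is refused whole. The fingers move at their own pace and stop on an object; the grip force is fixed at half the most. Time passes only in rows, so rows that repeat a pose let the fingers close. It gives the time, the measured TCP pose, the force, the opening and the grip force at its end, in the units of the state.
- get_state(): the state, without advancing time (a new reading comes with each control period).
- read_camera(name): name is "scene" or "top" or "wrist"; returns a dict with "image" (480x640x3 uint8, red, green, blue), "intrinsics" (3x3 intrinsics, pixels), "position" and "rotation" of the camera in the world; the wrist camera has in their place "T_tool_cam" (4x4, takes a point from camera to tool coordinates, whose origin is the TCP and whose axes are the flange's). Camera axes: x right, y down, z forward; pixel columns grow to the right and rows downward; lengths in m; the calibration is good to about 2 mm. A picture is of the moment at which its call begins: read the wrist's pose just before it. There is no depth.
- job_done(): hands the job in; it is judged then, once.
The state is a dict: "time": time; "qpos": joint angles; "joint_velocities": joint speeds; "effort": joint torques, N m; "position": TCP position; "ee_rot": TCP orientation; "ft_force": force on the tool from outside, world axes, zero at the start; "moment": the same for the moment, N m; "grip_width": opening from 0.0 (shut) to 1.0 (fully open); "finger_force": force on a finger pad.
Only numpy, scipy, OpenCV 4.12 (cv2) and the standard library are available. Lean on these libraries where they do the work, as an engineer would, in place of code of your own. Each camera call takes 0.05 s, during which the arm holds its last target. There are 200 camera calls.

TASK

The rolling pin lies in the drawer of the wooden utensil box; even with the drawer pulled out as far as it goes, the pin is longer than the gap. Pull the drawer out to its stop, tip the pin's front end up and ease it out on the slant between drawer front and box top, without forcing it hard against the box. Finish while still holding the pin level, a hand's width or two clear above the middle of the chopping board: do not put it down or let go, and leave the other things where they are (the peeler stays in the drawer).

Things in the scene. Friction and masses are not known exactly. Their poses are not given: they have to be found in the camera images.
- utensil_box: Fixed low wooden box with one drawer that fills its front. 280 mm deep (x), 226 mm wide (y), 113 mm high; its top board spans z 99 to 113 mm. Origin: centre of the underside. Its -x axis points out of the front, the way the drawer opens; front plane at x = -140 mm; z up.
- drawer (a joint): Slide of the drawer along the box's -x: 0 = shut, 0.165 m = fully out, at its stop (a firm end stop). Moves freely with about 1.5 N of friction and stays where it is left. Starts shut or nearly so.
- drawer_handle (a point): Middle of the drawer's handle: a straight level steel bar, 10 mm thick, 104 mm long across the front (box y), 74 mm above the worktop, its centre line 38 mm in front of the drawer front's outer face, on two posts 42 mm either side of the middle; from above there are 33 mm free between bar and front. Moves with the drawer.
- drawer_floor_front (a point): Point on the drawer's floor (23 mm above the worktop) where it meets the inner face of the drawer front, in the middle of the pin's compartment; axes as the box's (x to the rear). Moves with the drawer. The front is 12 mm thick and stands 66 mm above this floor. The compartment is 135 mm wide (box y) and 262 mm long; side walls 42 mm high; on its box +y side a divider 5 mm thick and 30 mm high, beyond it a 42 mm wide compartment with the peeler.
- top_edge (a point): Front lower edge of the box's top board, over the middle of the pin's compartment, 76 mm above the drawer's floor; axes as the box's. Behind it the board covers the drawer. With the drawer fully out the open gap, from the front's inner face to this edge, is 165 mm.
- pin_center (a point): Middle of the rolling pin's axis. The pin is of turned wood, 240 mm long over all along its x axis, 0.22 kg or so: a straight cylinder 40 mm in diameter and 150 mm long with a handle 45 mm long and at most 22 mm thick at each end. At the start it lies on the drawer's floor, pointing front to back, within about 0.05 rad of the box's x axis, its axis 20 mm above that floor. x points to its rear end; it may roll about x.
- pin_front (a point): End of the pin's axis on the side of the drawer's front, 120 mm from its middle.
- pin_rear (a point): End of the pin's axis at the back of the drawer, 120 mm from its middle; it lies under the box's top board even when the drawer is fully out.
- board_center (a point): Middle of the top face of the wooden chopping board, 200 x 280 mm and 15 mm thick, lying flat on the worktop; fixed.
- peeler: Yellow-handled peeler, 170 x 25 x 18 mm, lying in the drawer's narrow compartment beside the pin; origin in the middle of its underside.
- sardine_tin: Flat sardine tin, 63 x 105 x 25 mm, standing on the rear half of the box's top; origin in the middle of its underside. Bystander.
- apple: Apple, 72 mm across, bystander near the right edge; origin at its underside.
- tin_small: Food tin, 57 mm across and 72 mm high, bystander on the right; origin at its underside.
- teaspoon: Teaspoon, 130 mm long, lying on the right; bystander; origin at its underside.
- lemon: Lemon, 71 x 53 x 51 mm, on the left; bystander; origin at its underside.
- butterfly_opener: Tin opener, 143 mm long, on the left at the front; bystander; origin at its underside.

How it is judged:
On the way, in this order (a step that is already met when the one before it is completed fails the run):
1. the drawer is pulled out to its stop (value of joint drawer above 0.155 m), for 0.1 s.
2. the pin slants out of the gap: its front end is above the drawer front, its rear end still under the box's top (z of pin_front in the frame of utensil_box above 0.095 m and x of pin_rear in the frame of utensil_box above -0.14 m and z of pin_rear in the frame of utensil_box below 0.095 m).
At the end, for the whole second after the job is handed in: The gripper still holds the rolling pin, at rest, touching nothing else: its middle within 60 mm (level distance) of the board's middle, both ends more than 70 mm above the worktop and its middle less than 350 mm, its axis level within 15 degrees; the peeler still lies in the drawer (horizontal distance between pin_center and board_center below 0.06 m and height (world z) of each of pin_front, pin_rear above 0.07 m and height (world z) of pin_center below 0.35 m and angle between pin_center's own x axis and vertical between 1.301 and 1.841 rad and contact force between rolling_pin and the fingers above 1 N and contact force between rolling_pin and utensil_box below 0.1 N and contact force between rolling_pin and chopping_board below 0.1 N and linear speed of rolling_pin below 0.03 m/s and z of peeler in the frame of drawer_floor_front between -0.01 and 0.03 m); the arm keeps its last pose, push and grip.
It fails at once if the pin is forced against the box or drawer with more than 20 N (contact force between rolling_pin and utensil_box above 20 N).
It fails at once if a bystander is moved by more than 30 mm (distance of any of apple, tin_small, teaspoon, lemon, butterfly_opener, sardine_tin from where it was at the start of the episode above 0.03 m).
It also fails if it takes over 64 s, if anything falls off the work surface, if the arm or the gripper's body presses on something with over 40 N, if the wrist force passes 120 N, or if a joint passes its speed limit or range.

## Working session

There is one attempt and no reset: what is moved stays moved. The work goes in short steps, Python scripts to look and compute and a tool call to move; the robot and the scene stay as the last step left them, time stands still between calls to the robot, and variables do not carry over. Pictures are saved under pics/ and viewed, at most 10 in all, crops included, and the job is handed in when it is done.

Besides the shell and the picture viewer there is one more tool, called after "Emit:" as name(argument=value, ...), one argument or row to a line, values as JSON. step_arm: Moves the arm, as the interface text tells. Its arguments: {"type":"object","properties":{"increments":{"type":"array","items":{"type":"array","items":{"type":"number","minimum":-1,"maximum":1}}}},"required":["increments"]}

```bash
mkdir -p pics
cat > h.py <<'E'
import numpy as np, cv2
from scipy.spatial.transform import Rotation as R
from cell import *
def cam(n,f):
    s=get_state(); c=read_camera(n); cv2.imwrite('pics/'+f,c['image'][:,:,::-1])
    if n=='wrist':
        T=np.eye(4);T[:3,:3]=R.from_rotvec(s['ee_rot']).as_matrix();T[:3,3]=s['position'];T=T@np.array(c['T_tool_cam'])
        P,Q=T[:3,3],T[:3,:3]
    else: P,Q=np.array(c['position']),np.array(c['rotation'])
    np.savez('pics/'+f[:-4]+'.npz',K=c['intrinsics'],P=P,Q=Q,img=c['image'])
    return c
def px(f,u,v,z):
    d=np.load('pics/'+f+'.npz');r=d['Q']@np.linalg.solve(d['K'],[u,v,1]);return d['P']+r*(z-d['P'][2])/r[2]
def proj(f,X):
    d=np.load('pics/'+f+'.npz');p=d['K']@(d['Q'].T@(np.array(X)-d['P']));return p[:2]/p[2]
E
python3 - <<'E'
from h import *
cam('top','top0.png');cam('scene','sc0.png')
a=np.load('pics/top0.npz');print(a['P'],a['Q'],a['K']);a=np.load('pics/sc0.npz');print(a['P'],a['Q'])
s=get_state();print(s,tips_ahead)
print(read_camera('wrist')['T_tool_cam'])
E
```

```text
[ 0.29979233 -0.03117832  1.58102257] [-2.14659697  2.12402643 -0.15134646] [[506.46742732   0.         318.45035808]
 [  0.         506.46742732 242.2691292 ]
 [  0.           0.           1.        ]]
[-0.40011631 -0.91399665  1.34541378] [-2.18158917  0.94964927 -0.38453934]
{'time': 0.1, 'qpos': array([-1.21759225e+00,  4.91503464e-01,  1.55938185e+00, -8.80611688e-06,
        1.09166950e+00, -1.05625940e-01]), 'joint_velocities': array([-0.00014022, -0.00123036, -0.00162854,  0.00083958, -0.00044083,
       -0.00075021]), 'effort': array([ 4.43229277e-03, -6.13621688e+01, -2.58606273e+01,  6.93599484e-02,
        4.70001181e-02, -5.52943095e-05]), 'position': array([ 0.27675111, -0.56017853,  0.23111986]), 'ee_rot': array([-3.05835135e+00, -7.14212283e-01,  1.98728992e-04]), 'ft_force': array([-0.73550915, -0.04603354, -0.38835628]), 'moment': array([ 0.03841649, -0.01785944, -0.06270099]), 'finger_force': 0.0, 'grip_width': 1.0000054055248095} 0.017
[[-2.75069009e-04 -9.66085278e-01 -2.58223080e-01  7.14197538e-02]
 [ 9.99999606e-01 -4.77123848e-05 -8.86732001e-04  2.16969890e-04]
 [ 8.44338293e-04 -2.58223222e-01  9.66084911e-01 -1.54574662e-01]
 [ 0.00000000e+00  0.00000000e+00  0.00000000e+00  1.00000000e+00]]
```

View pics/top0.png

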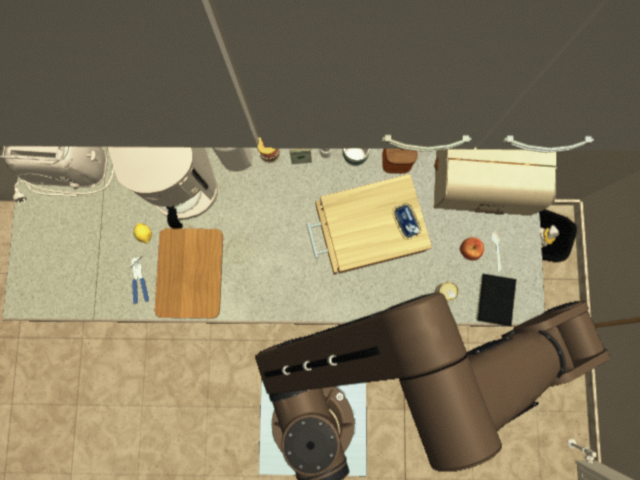

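View pics/sc0.png

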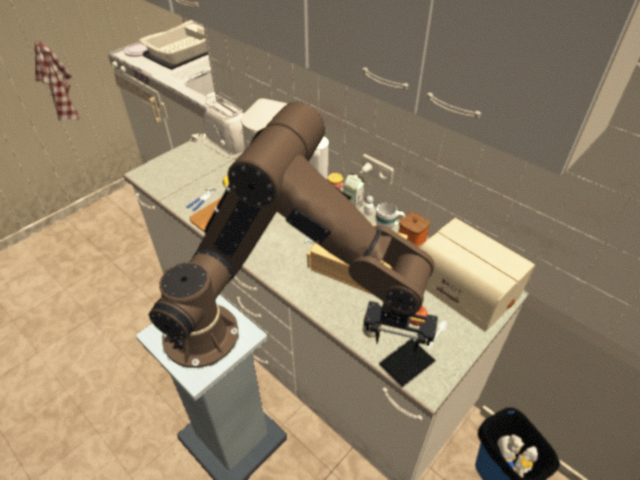

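The top view shows the box with its top corners at about (318,193), (413,176), (430,248), (335,271), its handle at about (313,240) on the left, and the board at (158..222, 228..318). Next I'll enlarge these.

```bash
sed -i "s/else: P,Q=.*/else: P,Q=np.array(c['position']),R.from_rotvec(c['rotation']).as_matrix()/" h.py
python3 - <<'E'
from h import *
cam('top','top1.png')
im=cv2.imread('pics/top1.png')[165:285,295:440]
cv2.imwrite('pics/crop1.png',cv2.resize(im,None,fx=5,fy=5,interpolation=cv2.INTER_CUBIC))
for uv in [(158,229),(222,229),(220,318),(155,317)]: print(px('top1',*uv,.015))
E
```

```text
[0.58056754 0.49679018 0.015     ]
[0.5824541  0.29444667 0.015     ]
[0.30527065 0.28927674 0.015     ]
[0.30602229 0.48946573 0.015     ]
```

View pics/crop1.png

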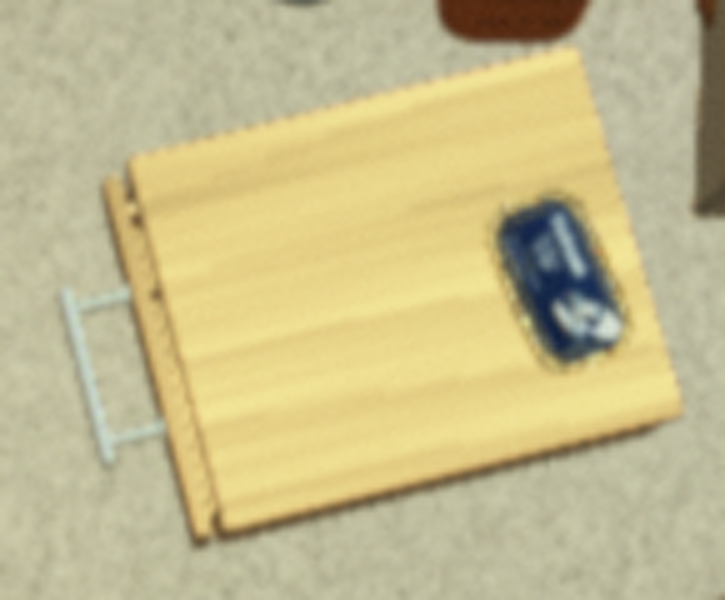

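The crop shows the box-top corners at (132,157), (577,48), (682,413), (222,533), the handle-bar ends at (67,290) and (109,462), and the drawer slightly open.

Run:
```python
from h import *
f=lambda U,V,z: px('top1',295+(U+.5)/5-.5,165+(V+.5)/5-.5,z)[:2]
C=np.array([f(132,157,.113),f(577,48,.113),f(682,413,.113),f(222,533,.113)])
print(C, [np.linalg.norm(C[i]-C[i-1]) for i in range(4)])
# model: box coords FL? -x front; y: z up -> y = z x x
M=np.array([[-.14,-.113],[.14,-.113],[.14,.113],[-.14,.113]])
for M in (M,M*[1,-1]):
  a=M-M.mean(0);b=C-C.mean(0);H=a.T@b;U,S,V=np.linalg.svd(H);Q=V.T@U.T
  print(np.linalg.det(Q),'c',C.mean(0),'x ang',np.arctan2(Q[1,0],Q[0,0]),np.linalg.norm(b-a@Q.T,axis=1))
h=np.array([f(67,290,.077),f(109,462,.077)]);print('handle',h,h.mean(0),np.linalg.norm(h[0]-h[1]))
c=C.mean(0);
for t in [-1.338]: pass
```

```text
[[ 0.66726882 -0.0171368 ]
 [ 0.73643777 -0.2824872 ]
 [ 0.51646151 -0.34012617]
 [ 0.44335539 -0.07185375]] [np.float64(0.23050199171332844), np.float64(0.2742173945654426), np.float64(0.22740229934525977), np.float64(0.2780550285774349)]
-0.9999999999999997 c [ 0.59088087 -0.17790098] x ang -1.3153080503756254 [0.00406069 0.00246161 0.00184774 0.00293894]
0.9999999999999997 c [ 0.59088087 -0.17790098] x ang -1.3153080503756254 [0.00406069 0.00246161 0.00184774 0.00293894]
handle [[ 0.59335729  0.02164095]
 [ 0.48879812 -0.00503621]] [0.54107771 0.00830237] 0.10790871578344526
```

Emit:
step_arm(
  increments=[
    [0.5,-0.4,0,0,0,0,-1],
    [0.976,-0.785,0,0,0,0,-1],
    [0.976,-0.785,0,0,0,0,-1],
  ],
)

```text
time: 0.57
position: [0.3308, -0.4437, 0.232]
ee_rot: [-3.057, -0.719, -0.0]
ft_force: [0.6, 0.4, -0.3]
grip_width: 1.0
finger_force: 0.0
```

Emit:
step_arm(
  increments=[
    [0.5,-0.4,0,0,0,0,-1],
    [0.976,-0.785,0,0,0,0,-1],
    [0.976,-0.785,0,0,0,0,-1],
  ],
)

```text
time: 0.95
position: [0.3833, -0.331, 0.2319]
ee_rot: [-3.058, -0.72, -0.0]
ft_force: [-0.1, -0.4, 0.5]
grip_width: 1.0
finger_force: 0.0
```

Emit:
step_arm(
  increments=[
    [0.5,-0.4,0,0,0,0,-1],
    [0.976,-0.785,0,0,0,0,-1],
    [0.976,-0.785,0,0,0,0,-1],
  ],
)

```text
time: 1.32
position: [0.4362, -0.218, 0.2317]
ee_rot: [3.058, 0.72, 0.0]
ft_force: [-0.8, -0.7, -0.2]
grip_width: 0.999
finger_force: 0.0
```

Emit:
step_arm(
  increments=[
    [0.5,-0.4,0,0,0,0,-1],
    [0.976,-0.785,0,0,0,0,-1],
    [0.976,-0.785,0,0,0,0,-1],
  ],
)

```text
time: 1.7
position: [0.4891, -0.1049, 0.2315]
ee_rot: [3.058, 0.719, 0.001]
ft_force: [-0.2, -0.1, 0.3]
grip_width: 0.999
finger_force: 0.0
```

Emit:
step_arm(
  increments=[
    [0.5,-0.4,0,0,0,0.016,0],
    [0.976,-0.785,0,0,0,0.0324,0.37],
    [0.976,-0.785,0,0,0,0.0324,0.37],
    [0.976,-0.785,0,0,0,0.0324,0.37],
  ],
)

```text
time: 2.2
position: [0.5406, 0.0058, 0.2313]
ee_rot: [3.116, 0.4, -0.001]
ft_force: [-0.0, -0.1, -0.2]
grip_width: 0.638
finger_force: 0.0
```

```bash
cat >> h.py <<'E'
def tgt(pos,x,z):
    "row for TCP at pos, tool x dir, tool z dir"
    s=get_state();Rc=R.from_rotvec(s['ee_rot']);z=np.array(z)/np.linalg.norm(z);x=np.array(x)-np.dot(x,z)*z;x/=np.linalg.norm(x)
    Rt=R.from_matrix(np.c_[x,np.cross(z,x),z])
    d=Rc.inv().apply(np.array(pos)-s['position'])/.1;w=(Rc.inv()*Rt).as_rotvec()/(2*np.pi)
    return np.round(np.r_[d,w],4)
a=-1.3153;BX=np.array([np.cos(a),np.sin(a),0]);BY=np.array([-BX[1],BX[0],0])
BC=np.array([.5909,-.1779,0])
E
python3 - <<'E'
from h import *
s=get_state();print(s['time'],s['position'],s['qpos'],s['grip_width'],s['ft_force'])
print(tgt([.541,.008,.075],BY,[0,0,-1]))
cam('wrist','w1.png')
for e in (-.052,.052): print(proj('w1',np.array([.541,.0083,.079])+e*BY))
E
```

```text
2.2 [0.54056032 0.00575329 0.23133745] [-1.11302524e-01  3.71872173e-01  1.76618018e+00 -6.54506880e-04
  1.00398558e+00  1.20466779e+00] 0.638088861789287 [-0.00966623 -0.13125729 -0.16999346]
[ 1.0900e-02 -2.1200e-02  1.5634e+00  1.0000e-04  1.0000e-04 -1.0000e-04]
[319.11349652 287.88216648]
[318.75772939 159.6847484 ]
```

View pics/w1.png

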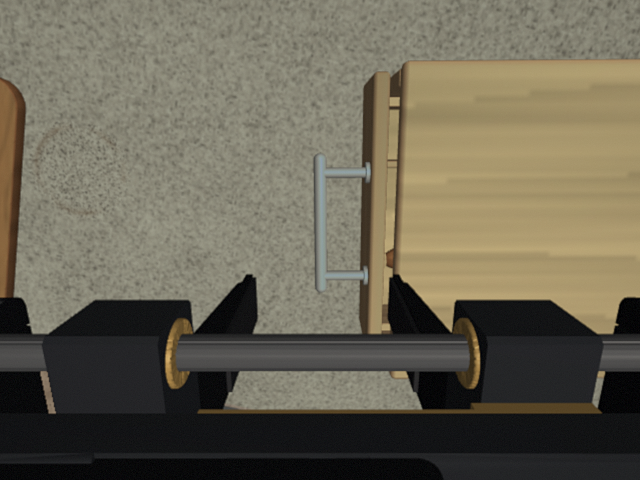

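The wrist view shows the handle bar at column 320, rows 153 to 292, within a few pixels of the prediction. The fingers will straddle it, so I'm descending.

Emit:
step_arm(
  increments=[
    [0.011,-0.02,0.4,0,0,0,0.37],
    [0.011,-0.02,0.8,0,0,0,0.37],
    [0.011,-0.02,0.8,0,0,0,0.37],
  ],
)

```text
time: 2.62
position: [0.5398, 0.0081, 0.1499]
ee_rot: [-3.116, -0.397, 0.007]
ft_force: [0.5, 0.8, 0.3]
grip_width: 0.325
finger_force: 0.0
```

Emit:
step_arm(
  increments=[
    [0,0,0.25,0,0,0,0.37],
    [0,0,0.5,0,0,0,0.37],
    [0,0,0.75,0,0,0,0.37],
    [0,0,0.75,0,0,0,0.37],
    [0,0,0.75,0,0,0,1],
    [0,0,0.75,0,0,0,1],
    [0,0,0.75,0,0,0,1],
    [0,0,0.75,0,0,0,1],
  ],
)

```text
time: 3.62
position: [0.5416, 0.0097, 0.0777]
ee_rot: [3.115, 0.4, 0.003]
ft_force: [-0.4, -1.1, 8.0]
grip_width: 0.094
finger_force: 30.0
```

Emit:
step_arm(
  increments=[
    [0,-0.2,0,0,0,0,1],
    [0,-0.4,0,0,0,0,1],
    [0,-0.6,0,0,0,0,1],
    [0,-0.8,0,0,0,0,1],
    [0,-0.8,0,0,0,0,1],
  ],
)

```text
time: 4.25
position: [0.5205, 0.0885, 0.0777]
ee_rot: [3.116, 0.402, 0.001]
ft_force: [-3.3, 0.7, 9.3]
grip_width: 0.093
finger_force: 30.0
```

Emit:
step_arm(
  increments=[
    [0,-0.15,0,0,0,0,1],
    [0,-0.3,0,0,0,0,1],
    [0,-0.45,0,0,0,0,1],
    [0,-0.6,0,0,0,0,1],
    [0,-0.72,0,0,0,0,1],
    [0,-0.72,0,0,0,0,1],
  ],
)

```text
time: 5.0
position: [0.502, 0.1577, 0.0777]
ee_rot: [-3.116, -0.402, 0.0]
ft_force: [-5.8, -0.1, 12.7]
grip_width: 0.097
finger_force: 30.0
```

Emit:
step_arm(
  increments=[
    [0,-0.04,0,0,0,0,1],
    [0,-0.06,0,0,0,0,1],
    [0,-0.08,0,0,0,0,1],
  ],
)

```text
time: 5.38
position: [0.5004, 0.1638, 0.0776]
ee_rot: [3.114, 0.402, -0.001]
ft_force: [-0.9, -22.8, 12.1]
grip_width: 0.094
finger_force: 30.0
```

Emit:
step_arm(
  increments=[
    [0,-0.015,0,0,0,0,1],
    [0,-0.03,0,0,0,0,1],
    [0,-0.03,0,0,0,0,1],
  ],
)

```text
time: 5.75
position: [0.5004, 0.164, 0.0776]
ee_rot: [3.111, 0.402, -0.001]
ft_force: [1.8, -38.2, 12.4]
grip_width: 0.098
finger_force: 30.0
```

Emit:
step_arm(
  increments=[
    [0,0.06,0,0,0,0,0.37],
    [0,0.06,0,0,0,0,0.37],
    [0,0.06,0,0,0,0,0.37],
    [0,0.06,-0.4,0,0,0,0.37],
    [0,0.06,-1,0,0,0,0.37],
    [0,0.06,-1,0,0,0,0.37],
  ],
)

```text
time: 6.5
position: [0.5029, 0.1626, 0.1803]
ee_rot: [-3.115, -0.401, -0.011]
ft_force: [0.2, -0.5, -0.9]
grip_width: 0.317
finger_force: 0.0
```

Emit:
step_arm(
  increments=[
    [0,0,-0.4,0,0,-0.02,0.2],
    [0,0.4,-0.8,0,0,-0.05,0.2],
    [0,0.8,-1,0,0,-0.08,0.2],
    [0,0.9,-1,0,0,-0.11,0.2],
    [0,0.9,-1,0,0,-0.14,0.2],
    [0,0.9,-1,0,0,-0.17,0.2],
    [0,0.9,-1,0,0,-0.2,0.2],
    [0,0.9,-1,0,0,-0.23,0.2],
    [0,0.9,-1,0,0,-0.25,0.2],
    [0,0.9,-1,0,0,-0.25,0.2],
    [0,0.9,-1,0,0,-0.25,0.2],
  ],
)

```text
time: 7.88
position: [0.5241, 0.0749, 0.2761]
ee_rot: [-1.924, -2.483, 0.001]
ft_force: [-0.5, 0.3, 0.3]
grip_width: 0.4
finger_force: 0.0
```

Run:
```python
from h import *
s=get_state();print(s['time'],s['position'],s['qpos'],s['grip_width'],s['ft_force'],R.from_rotvec(s['ee_rot']).as_matrix()[:,0])
cam('wrist','w2.png');cam('top','top2.png')
```

```text
7.875 [0.52409218 0.0748916  0.27610536] [ 1.71534022e-02  3.09312981e-01  1.73182359e+00 -3.93530716e-05
  1.10109766e+00 -2.35380369e-01] 0.40014258032368705 [-0.49805016  0.25790686  0.33723062] [-2.49875386e-01  9.68277996e-01  1.15512164e-04]
```

View pics/w2.png

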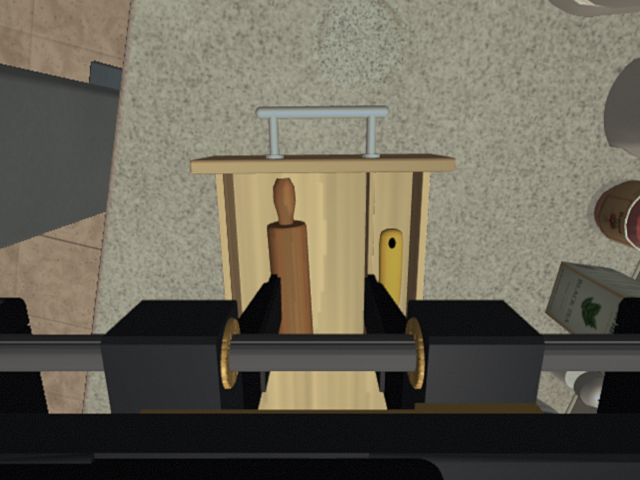

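The wrist view shows the drawer out, the pin's front tip at (285,178), the cylinder shoulder from (268,225) to (307,222), and the pin's axis passing about (296,332). The peeler is at (391,260).

Run:
```python
from h import *
E=BC-.14*BX   # top edge
def uv(p): d=p-E;return np.round([-(d@BX),d@BY],4)
for n,(u,v) in dict(tip=(285,178),sh=(288,223),mid=(296,330)).items():
    p=px('w2',u,v,.045);print(n,p,uv(p))
for n,(u,v,z) in dict(sl=(268,225,.043),sr=(307,222,.043),ml=(278,332,.043),mr=(313,332,.043),h0=(258,112,.079),h1=(388,112,.079),f0=(192,158,.089),f1=(454,158,.089),wl=(228,172,.089),).items(): print(n,uv(px('w2',u,v,z)))
d=np.load('pics/w2.npz')['img'];cv2.imwrite('pics/crop2.png',cv2.resize(d[160:345,230:350,::-1],None,fx=3.2,fy=3.2,interpolation=cv2.INTER_CUBIC))
```

```text
tip [0.48023332 0.09667204 0.045     ] [ 0.1536 -0.0377]
sh [0.49316385 0.05415156 0.045     ] [ 0.1092 -0.0359]
mid [ 0.52815232 -0.0577202   0.045     ] [-0.0079 -0.0303]
sl [ 0.1068 -0.0561]
sr [ 0.1097 -0.0171]
ml [-0.0112 -0.0499]
mr [-0.0113 -0.0122]
h0 [ 0.2125 -0.0558]
h1 [0.2122 0.0539]
f0 [ 0.1752 -0.1116]
f1 [0.1745 0.1095]
wl [ 0.1634 -0.082 ]
```

View pics/crop2.png

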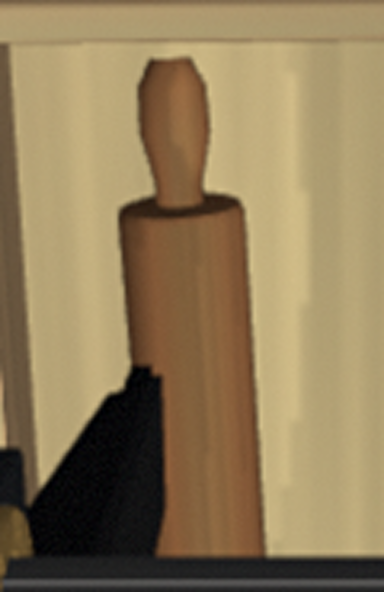

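```bash
cat >> h.py <<'E'
TE=BC-.14*BX; UP=np.array([0,0,1.])
f=-BX*np.cos(.038)-BY*np.sin(.038)
def hand(axp,pitch,pre=12,h=.007):
    "hand for pin axis point axp at pin pitch deg (front up)"
    t=np.radians(pitch-pre); x=f*np.cos(t)+UP*np.sin(t); z=f*np.sin(t)-UP*np.cos(t)
    return axp-h*z,x,z
A0=TE-.044*BX-.0341*BY+.043*UP
E
python3 - <<'E'
from h import *
p,x,z=hand(A0,0);print(p,z);print(tgt(p-.1*z,x,z))
E
```

```text
[ 0.51098439 -0.00709781  0.04984703] [ 0.06014902 -0.19902102 -0.9781476 ]
[-5.5210e-01 -3.4050e-01  1.2868e+00 -7.0000e-04 -3.3300e-02 -6.3000e-03]
```

Emit:
step_arm(
  increments=[
    [-0.28,-0.17,0.3,0,-0.016,-0.006,-0.3],
    [-0.552,-0.34,0.6,-0.001,-0.0333,-0.006,-0.3],
    [-0.552,-0.34,0.9,-0.001,-0.0333,-0.006,-0.3],
    [-0.552,-0.34,0.9,-0.001,-0.0333,-0.006,-0.3],
    [-0.552,-0.34,0.9,-0.001,-0.0333,-0.006,-0.3],
  ],
)

```text
time: 8.6
position: [0.5058, 0.0128, 0.1875]
ee_rot: [1.769, 2.38, -0.182]
ft_force: [0.7, -0.6, 0.5]
grip_width: 0.652
finger_force: 0.0
```

Run:
```python
from h import *
p,x,z=hand(A0,0);print(tgt(p-.05*z,x,z),tgt(p,x,z));s=get_state();print(s['qpos'],s['grip_width'],s['time'])
cam('wrist','w3.png')
```

```text
[ 8.580e-02 -1.120e-02  8.895e-01  5.000e-04  0.000e+00 -2.000e-04] [ 8.5900e-02 -1.2900e-02  1.3895e+00  5.0000e-04  0.0000e+00 -2.0000e-04]
[-0.00530336  0.37060637  1.93245932 -0.28151819  0.79289343 -0.10409975] 0.6522457563981947 8.6
```

View pics/w3.png

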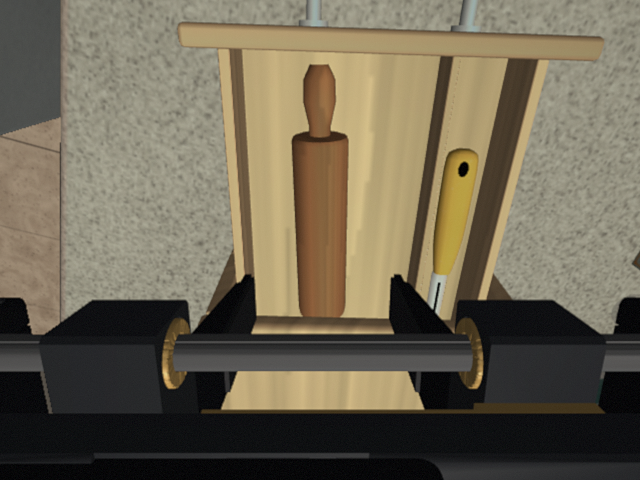

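The wrist view shows the pin centred between the fingers and straight in the image (edges about 292/348 at the shoulder and 297/346 lower down). I'll descend and grip.

Emit:
step_arm(
  increments=[
    [0.04,0,0.45,0,0,0,-0.3],
    [0.086,0,0.85,0,0,0,-0.3],
    [0.086,0,0.89,0,0,0,-0.3],
    [0.086,0,0.89,0,0,0,-0.3],
  ],
)

```text
time: 9.15
position: [0.5091, 0.0031, 0.0991]
ee_rot: [1.769, 2.38, -0.182]
ft_force: [0.3, -0.0, 0.4]
grip_width: 0.647
finger_force: 0.0
```

Emit:
step_arm(
  increments=[
    [0,0,0.17,0,0,0,-0.3],
    [0,0,0.34,0,0,0,-0.3],
    [0,0,0.5,0,0,0,-0.3],
    [0,0,0.5,0,0,0,-0.3],
    [0,0,0.5,0,0,0,-0.3],
  ],
)

```text
time: 9.78
position: [0.5116, -0.0068, 0.0491]
ee_rot: [1.769, 2.381, -0.183]
ft_force: [-0.3, 0.4, 0.9]
grip_width: 0.652
finger_force: 0.0
```

Run:
```python
from h import *
p,x,z=hand(A0,0);print(tgt(p,x,z))
```

```text
[-0.0025 -0.0064 -0.0073  0.0004  0.     -0.0001]
```

Emit:
step_arm(
  increments=[
    [0,0,0,0,0,0,0.4],
    [0,0,0,0,0,0,1],
    [0,0,0,0,0,0,1],
    [0,0,0,0,0,0,1],
    [0,0,0,0,0,0,1],
    [0,0,0,0,0,0,1],
  ],
)

```text
time: 10.52
position: [0.5114, -0.0068, 0.049]
ee_rot: [1.769, 2.381, -0.183]
ft_force: [-1.1, 1.6, 4.2]
grip_width: 0.415
finger_force: 30.0
```

Run:
```python
from h import *
s=get_state();p0,x,z=hand(A0,0)
off=s['position']-p0;print(off)
rear=A0-.13*f
for k in range(1,11):
    t=20*k/10; r=rear+UP*(-.003*k/10)+f*.004*k/10
    a=np.radians(t); g=r+.13*(f*np.cos(a)+UP*np.sin(a)); p,x,z=hand(g,t);print(list(tgt(p+off,x,z)))
```

```text
[ 0.00044908  0.00030541 -0.00083997]
[np.float64(-0.0081), np.float64(0.0001), np.float64(-0.0421), np.float64(0.0004), np.float64(0.0056), np.float64(-0.0001)]
[np.float64(-0.0178), np.float64(0.0002), np.float64(-0.0837), np.float64(0.0004), np.float64(0.0111), np.float64(-0.0001)]
[np.float64(-0.0289), np.float64(0.0003), np.float64(-0.1247), np.float64(0.0004), np.float64(0.0167), np.float64(-0.0001)]
[np.float64(-0.0416), np.float64(0.0004), np.float64(-0.1652), np.float64(0.0004), np.float64(0.0222), np.float64(-0.0001)]
[np.float64(-0.0557), np.float64(0.0005), np.float64(-0.2051), np.float64(0.0004), np.float64(0.0278), np.float64(-0.0001)]
[np.float64(-0.0713), np.float64(0.0006), np.float64(-0.2443), np.float64(0.0004), np.float64(0.0333), np.float64(-0.0001)]
[np.float64(-0.0884), np.float64(0.0007), np.float64(-0.2828), np.float64(0.0004), np.float64(0.0389), np.float64(-0.0001)]
[np.float64(-0.1068), np.float64(0.0008), np.float64(-0.3205), np.float64(0.0004), np.float64(0.0445), np.float64(-0.0001)]
[np.float64(-0.1266), np.float64(0.0009), np.float64(-0.3574), np.float64(0.0004), np.float64(0.05), np.float64(-0.0)]
[np.float64(-0.1477), np.float64(0.001), np.float64(-0.3934), np.float64(0.0004), np.float64(0.0556), np.float64(-0.0)]
```

Emit:
step_arm(
  increments=[
    [-0.008,0,-0.044,0,0.0056,0,1],
    [-0.018,0,-0.085,0,0.011,0,1],
    [-0.029,0,-0.126,0,0.0167,0,1],
    [-0.042,0,-0.166,0,0.022,0,1],
    [-0.056,0,-0.206,0,0.0278,0,1],
    [-0.056,0,-0.206,0,0.0278,0,1],
  ],
)

```text
time: 11.28
position: [0.5119, -0.0084, 0.0701]
ee_rot: [1.856, 2.497, -0.029]
ft_force: [-0.1, 0.5, -2.1]
grip_width: 0.414
finger_force: 30.0
```

Run:
```python
from h import *
s=get_state();p0,x,z=hand(A0,0)
print(s['ft_force'],s['moment'])
off=np.array([.00045,.0003,-.0008])
rear=A0-.13*f
for k in range(5,11):
    t=20*k/10; r=rear+UP*(-.003*k/10)+f*.004*k/10
    a=np.radians(t); g=r+.13*(f*np.cos(a)+UP*np.sin(a)); p,x,z=hand(g,t);print(*tgt(p+off,x,z))
cam('wrist','w4.png')
```

```text
[-0.07870892  0.46384651 -2.1378621 ] [ 0.01240193 -0.10383291  0.03230806]
0.0046 0.0005 -0.0017 0.0004 0.0 -0.0002
-0.0039 0.0006 -0.043 0.0004 0.0056 -0.0002
-0.014 0.0007 -0.0839 0.0004 0.0111 -0.0002
-0.0256 0.0008 -0.1242 0.0004 0.0167 -0.0002
-0.0387 0.001 -0.1639 0.0004 0.0222 -0.0002
-0.0533 0.0011 -0.203 0.0004 0.0278 -0.0002
```

View pics/w4.png

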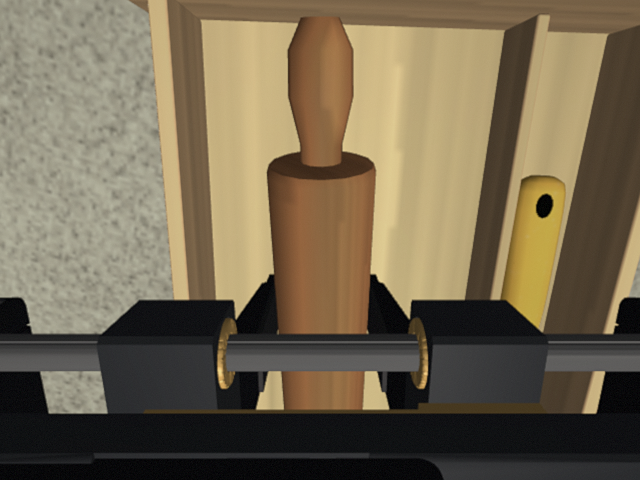

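The pin is held and lifted, with its tip at (320,17), and the force equals its weight, so it touches nothing. I'll check its pitch in the hand and continue.

Run:
```python
from h import *
s=get_state();Rc=R.from_rotvec(s['ee_rot']).as_matrix()
for sl in (0,3,6,9):
    t=np.radians(12-sl); d=Rc[:,0]*np.cos(t)-Rc[:,2]*np.sin(t)
    a=s['position']+.007*Rc[:,2]
    print(sl,proj('w4',a+.11*d),proj('w4',a+.11*d+.007*np.cross(d,Rc[:,1])),proj('w4',a+.065*d))
```

```text
0 [325.47297354  18.04441752] [325.28901215  19.0455626 ] [325.04481148 158.81059246]
3 [325.31886989  19.40092536] [325.1458716   21.51769833] [324.97381028 156.60031291]
6 [325.17419766  21.6591051 ] [325.01179965  24.7550763 ] [324.90454757 154.94718145]
9 [325.03861752  24.70555448] [324.88640258  28.65805149] [324.83719271 153.82384506]
```

Emit:
step_arm(
  increments=[
    [-0.004,0,-0.043,0,0.0056,0,1],
    [-0.014,0,-0.084,0,0.0111,0,1],
    [-0.026,0,-0.124,0,0.0167,0,1],
    [-0.039,0,-0.164,0,0.0222,0,1],
    [-0.053,0,-0.203,0,0.0278,0,1],
    [-0.053,0,-0.203,0,0.0278,0,1],
  ],
)

```text
time: 12.08
position: [0.513, -0.0127, 0.0904]
ee_rot: [-1.806, -2.431, -0.128]
ft_force: [-0.2, -0.8, -2.2]
grip_width: 0.412
finger_force: 30.0
```

Emit:
step_arm(
  increments=[
    [0.196,0,-0.042,0,0,0,1],
    [0.391,0,-0.083,0,0,0,1],
    [0.587,0,-0.125,0,0,0,1],
    [0.782,0,-0.166,0,0,0,1],
    [0.978,0,-0.208,0,0,0,1],
    [0.978,0,-0.208,0,0,0,1],
  ],
)

```text
time: 12.82
position: [0.4855, 0.0789, 0.1256]
ee_rot: [-1.803, -2.433, -0.13]
ft_force: [0.8, -0.4, -2.4]
grip_width: 0.417
finger_force: 30.0
```

Emit:
step_arm(
  increments=[
    [0.2,0,-0.06,0,0,0,1],
    [0.4,0,-0.15,0,0,0,1],
    [0.5,0,-0.4,0,0,0,1],
    [0.6,0,-0.8,0,0,0,1],
    [0.6,0,-1,0,0,0,1],
    [0.6,0,-1,0,0,0,1],
  ],
)

```text
time: 13.58
position: [0.4729, 0.1208, 0.2332]
ee_rot: [-1.806, -2.432, -0.132]
ft_force: [-1.1, -0.2, -3.4]
grip_width: 0.416
finger_force: 30.0
```

Run:
```python
from h import *
s=get_state();print(s['time'],s['position'],s['ft_force'],s['qpos'])
Rc=R.from_rotvec(s['ee_rot']).as_matrix()
# final: level pin, center over board, z axis .2
B=np.array([.4436,.3925,0]); g=B+.01*f+UP*.2
p,x,z=hand(g,0); print(p,tgt(p,x,z))
cam('wrist','w5.png')
```

```text
13.575 [0.47290904 0.12076053 0.23319217] [-1.08679589 -0.2460455  -3.3777955 ] [ 0.0427019   0.30059247  1.88284392  0.16247238  0.99425036 -0.34169757]
[0.44028595 0.40346553 0.20684703] [ 2.7369e+00  5.0260e-01  6.5190e-01  8.0000e-04 -5.5500e-02 -1.0000e-04]
```

Next I level the pin (turn of −0.0555 about the tool's y) and carry it to the board.

Emit:
step_arm(
  increments=[
    [0.25,0.05,0,0,0,0,1],
    [0.5,0.1,0,0,0,0,1],
    [0.75,0.15,0,0,0,0,1],
    [0.95,0.17,0,0,0,0,1],
    [0.95,0.17,0,0,0,0,1],
  ],
)

```text
time: 14.25
position: [0.4609, 0.2166, 0.2443]
ee_rot: [-1.803, -2.431, -0.127]
ft_force: [-0.7, -0.2, -2.6]
grip_width: 0.411
finger_force: 30.0
```

Emit:
step_arm(
  increments=[
    [0.25,0.05,0,0,-0.01,0,1],
    [0.5,0.1,0.1,0,-0.02,0,1],
    [0.75,0.15,0.2,0,-0.035,0,1],
    [0.95,0.17,0.25,0,-0.05,0,1],
    [0.95,0.17,0.25,0,-0.0555,0,1],
    [0.95,0.17,0.25,0,-0.0555,0,1],
  ],
)

```text
time: 15.0
position: [0.4494, 0.3137, 0.2332]
ee_rot: [1.769, 2.383, -0.185]
ft_force: [-0.2, -0.2, -3.1]
grip_width: 0.417
finger_force: 30.0
```

Run:
```python
from h import *
s=get_state();print(s['time'],s['position'],s['ft_force'],s['qpos'])
B=np.array([.4436,.3925,0]); g=B+.01*f+UP*.2
p,x,z=hand(g,0); print(p,tgt(p,x,z))
```

```text
15.0 [0.44942428 0.3137427  0.23322684] [-0.22963536 -0.19931297 -3.11837169] [ 0.58159881  0.41218147  1.7092812  -0.22596242  1.09036413  0.39970611]
[0.44028595 0.40346553 0.20684703] [ 9.207e-01  1.722e-01  7.480e-02  1.000e-04 -1.000e-04  0.000e+00]
```

Emit:
step_arm(
  increments=[
    [0.25,0.04,0.02,0,0,0,1],
    [0.5,0.09,0.04,0,0,0,1],
    [0.75,0.13,0.06,0,0,0,1],
    [0.92,0.17,0.075,0,0,0,1],
    [0.92,0.17,0.075,0,0,0,1],
    [0.92,0.17,0.075,0,0,0,1],
    [0.92,0.17,0.075,0,0,0,1],
    [0.92,0.17,0.075,0,0,0,1],
  ],
)

```text
time: 16.0
position: [0.4405, 0.4035, 0.2081]
ee_rot: [1.77, 2.381, -0.182]
ft_force: [-0.9, 0.4, -2.3]
grip_width: 0.413
finger_force: 30.0
```

Run:
```python
from h import *
s=get_state();print(s['time'],s['position'],s['ft_force'],s['joint_velocities'],s['finger_force'])
cam('scene','sc9.png');cam('top','top9.png');cam('wrist','w9.png')
a=cv2.resize(cv2.imread('pics/sc9.png')[130:280,120:420],(600,300));b=cv2.resize(cv2.imread('pics/top9.png')[140:330,110:450],(540,300));c=cv2.resize(cv2.imread('pics/w9.png'),(400,300))
o=np.zeros((600,800,3),np.uint8);o[:300,:600]=a;o[300:,:400]=cv2.resize(b,(400,300));o[300:,400:]=c;cv2.imwrite('pics/fin.png',o)
```

```text
16.0 [0.44045469 0.40346529 0.20806319] [-0.91274162  0.35355612 -2.25013559] [ 0.00087589  0.00179925  0.00112123 -0.0006345   0.00172858  0.00137161] 29.983128011226654
```

View pics/fin.png

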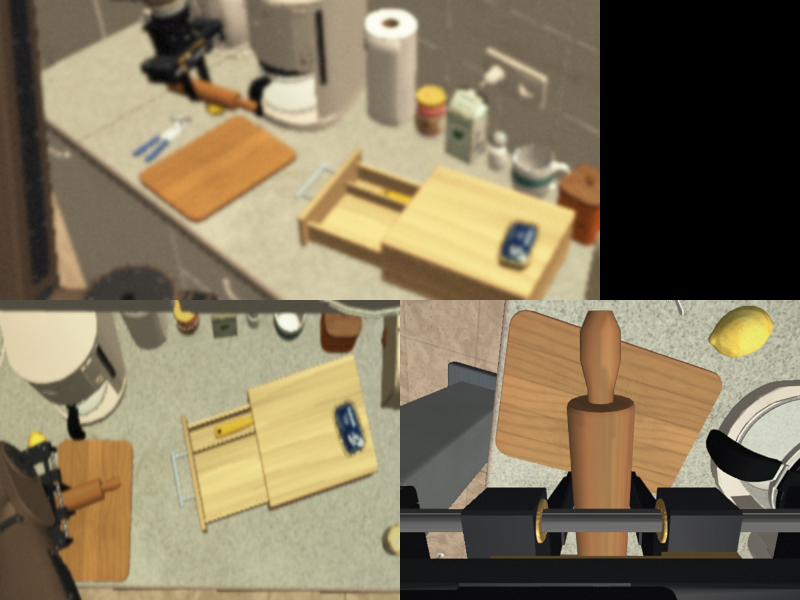

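The picture shows the pin held over the board, with its rear end at about (210,255) in the top image, the peeler still in the drawer and the bystanders in place. I'll check the rear end numerically, then hand in.

Run:
```python
from h import *
s=get_state();Rc=R.from_rotvec(s['ee_rot']).as_matrix();t=np.radians(12)
d=Rc[:,0]*np.cos(t)-Rc[:,2]*np.sin(t);a=s['position']+.007*Rc[:,2]
r=a-.13*d;print('rear',r,'mid',a-.01*d,'front',a+.11*d,proj('top9',r),px('top9',210.3,255.3,.2))
print(proj('w9',a+.11*d),'seen',(600-400)*1.6,(310-300)*1.6)
```

```text
rear [0.47836898 0.27782337 0.20098072] mid [0.44371239 0.39270989 0.20107574] front [0.4090558  0.50759641 0.20117077] [212.9753665  254.11755047] [0.47513801 0.28529109 0.2       ]
[325.98836696  17.32088526] seen 320.0 16.0
```

```bash
python3 -c "
from cell import *
print(job_done())"
```

```text
the job is handed in; nothing more can be done
None
```

I pulled the drawer to its stop, eased the pin out on the slant and handed in at about 16 s with the pin held level about 0.2 m above the middle of the board. The final pictures show the peeler still in the drawer and no visible bystander moved; the hand-in returned no verdict.

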